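# Push the spare mirror under the inspection magnifier

### The arm

A 6-joint arm with a two-finger parallel gripper is mounted at the origin on the work surface. World frame = base frame: x ahead of the robot, y to its left, z up, the work surface at z = 0. Lengths are in m, angles in rad, forces in N, time in s.
With the tool pointing down it reaches from about 0.35 to 0.975 m from the base axis. Payload 4.9 kg.
Tool frame: the origin (TCP) lies midway between the tips of the shut fingers; the grasp point (between the pads) lies 19 mm behind it; z points along the fingers, y is the direction in which the jaws open and shut (so a half turn about z gives the same grasp; the last joint's range is limited). The gripper opens to 85 mm and grips with 20 to 120 N. Pads are 22 mm wide; open, the fingers measure 114 mm over their backs; the gripper's body (76 mm by 85 mm) begins 54 mm behind the grasp point. The pads swing forward as they close: fully open they stand 13 mm farther back than shut.
Start: joints at [-1.274, 0.053, 1.613, -0, 1.476, -0.119], TCP at [0.252, -0.572, 0.2] pointing down, gripper open.
Joint ranges: [-3.01, 3.01], [-1.01, 2.22], [0.06, 2.58], [-1.02, 4.17], [0.09, 2.62], [-3.14, 3.14]. Speed limits (rad/s): [2.57, 2.57, 3.14, 3.14, 3.14, 3.14].

### API

Orientations are given as a rotation vector (axis times angle).
In Python, from station import ctrl gives the robot as it stands.
- The arm moves only by the tool play_rows, never from a script. Its argument "motion" is a list that holds one entry, the list of rows, each a list of 7 numbers: the closure, from -1 (fully open) to 1 (shut), then the shift along the tool's x, y, z in cm, then the turn, a rotation vector about the tool's x, y, z in degrees. A call has 1 to 20 rows; each row is the pose to reach, as a shift and turn from the pose measured when the call began, along the tool's axes at that moment; what a row does not reach only later rows make up. A row lasts 1/8 s, in which the tool goes at most 62.5 mm and 10.7 degrees, less where a joint would pass 70% of its speed; a pose out of reach is approached as far as the arm can. A call with a gripper value outside its range is refused whole. The fingers move at their own pace and stop on an object; "newtons" is the grip in N (left out, the last holds). Time passes only in rows, so rows that repeat a pose let the fingers close. It gives the time, the measured TCP pose, the force and the opening at its end, in the units of the state.
- ctrl.get_obs(): the state, without advancing time (a new reading comes with each control period).
- ctrl.get_image(name): name is "side" or "top" or "wrist"; returns a dict with "color" (420x560x3 uint8, red, green, blue), "mtx" (3x3 intrinsics, pixels), "T" (4x4, takes a point from camera to world coordinates). Camera axes: x right, y up, looking along -z (the intrinsics and any distortion apply to the point x, -y, -z); pixel columns grow to the right and rows downward; lengths in m; the calibration is good to about 2 mm. A picture is of the moment at which its call begins. There is no depth.
- ctrl.finish_job(): hands the job in, once; it reports no verdict.
The state is a dict: "t": time; "q": joint angles; "dq": joint speeds; "effort": joint torques, N m; "tool_pos": TCP position; "tool_rot": TCP orientation; "contact_force": force on the tool from outside, world axes, zero at the start; "wrist_torque": the same for the moment, N m; "opening": finger opening in m.
Only numpy, scipy, OpenCV 4.12 (cv2) and the standard library are available. Lean on these libraries where they do the work, as an engineer would, in place of code of your own. Each camera call takes 0.05 s, during which the arm holds its last target.

### The job

The flat metal carrier with the spare sextant mirror lies askew on the mat in front of the open end of the guide channel. Line it up and push it along the channel, under the magnifier bridge, until it is fully home against the end stop and lies flat with the mirror under the lens, then let go of it. Keep the robot off the magnifier bridge and leave the sextant, protractor, chart weight and pocket level where they are.

Things in the scene. Friction and masses are not known exactly. Their poses are not given: they have to be found in the camera images.
- carrier: Loose flat aluminium plate, 180 (x) x 96 (y) x 14 mm thick, about 0.45 kg, with a flat framed mirror (66 x 52 mm) in the middle of its top. Too wide to grasp; slides at a few newtons. Origin: centre of its underside, z up. +x points to its nose, its two corners cut off by 12 mm at 45 degrees. Starts before the channel's mouth, nose towards it, up to 20 mm off line and 15 degrees askew.
- push_face (a point): Middle of the carrier's straight, square rear end face (96 mm wide, 14 mm high), 90 mm behind the carrier's origin, 7 mm above its underside; axes as the carrier.
- guide: Fixed bright steel guide channel; the carrier slides on the mat (z = 0) between its rails. Origin: on the mat under the lens centre; +x is the way the carrier is pushed (roughly to the robot's left), z up. Rails 12 mm thick, 14 mm high, 102 mm apart, run from x = -40 to +95 mm. When the carrier is home its origin and axes coincide with the guide's; its push face is then at x = -90 mm.
- mouth (a point): Middle of the channel's mouth, on the mat, at guide x = -85 mm. Here two wings, 14 mm high, stand 152 mm apart; they narrow to the rails' 102 mm at guide x = -40 mm. Wings' outer ends reach guide y = +-88 mm. Axes as the guide.
- stop (a point): Middle of the face of the end stop bar (14 mm high, fixed, rigid) at guide x = +90 mm, 7 mm above the mat. Axes as the guide.
- magnifier: Fixed grey bridge over the channel with a round black magnifier on it; same origin and axes as the guide. Bridge: x = -30 to +30, y = -77 to +77 mm, underside 20 mm and top 31 mm above the mat. Lens ring: 72 mm diameter, top 60 mm above the mat. The carrier fits under it, a gripper does not.
- weight: Bystander: turned steel chart weight, 60 mm diameter, 48 mm high; origin at the centre of its underside.
- level: Bystander: brass pocket level, a bar 90 x 16 x 16 mm (long in x); origin at the centre of its underside.
- protractor: Bystander: flat black plastic half-round protractor, 150 mm across (x), about 80 mm deep (y), 5 mm thick; origin at the middle of its straight edge, underside.
- sextant: Bystander: blue metal sextant lying flat on three feet, about 200 x 210 mm, 85 mm high; origin on the mat near its middle.

How it is judged:
On the way:
1. the carrier's nose is between the rails, lined up with the channel (x of carrier in the frame of guide above -0.125 m and y of carrier in the frame of guide between -0.006 and 0.006 m and angle between the x axis of carrier and the x axis of guide, either way round below 0.08 rad), for 0.1 s.
At the end, for the whole second after the job is handed in: The carrier lies flat on the mat (within 4 mm and 0.04 rad), at rest, between the rails (within 6 mm of their middle and 0.06 rad of their direction), under the magnifier and no more than 5 mm short of the end stop (x of carrier in the frame of guide above -0.005 m and y of carrier in the frame of guide between -0.006 and 0.006 m and z of carrier in the frame of guide below 0.004 m and angle between the x axis of carrier and the x axis of guide, either way round below 0.06 rad and angle between carrier's own z axis and vertical below 0.04 rad and linear speed of carrier below 0.01 m/s); the robot touches nothing.
It fails at once if the robot bears on the magnifier bridge with more than 5 N (contact force between any of the arm, the fingers and magnifier above 5 N).
It fails at once if the chart weight is moved by more than 20 mm (distance of weight from where it was at the start of the episode above 0.02 m).
It fails at once if the pocket level is moved by more than 20 mm (distance of level from where it was at the start of the episode above 0.02 m).
It fails at once if the protractor is moved by more than 20 mm (distance of protractor from where it was at the start of the episode above 0.02 m).
It fails at once if the sextant is moved by more than 20 mm (distance of sextant from where it was at the start of the episode above 0.02 m).
It also fails if it takes over 45 s, if anything falls off the work surface, if the arm or the gripper's body presses on something with over 40 N, if the wrist force passes 120 N, or if a joint passes its speed limit or range.

## Working session

There is one attempt and no reset: what is moved stays moved. The work goes in short steps, Python scripts to look and compute and a tool call to move; the robot and the scene stay as the last step left them, time stands still between calls to the robot, and variables do not carry over. Pictures are saved under pics/ and viewed, and the job is handed in when it is done.

Besides the shell and the picture viewer there is one more tool, called after "Call:" by a JSON object that holds its "name" and its "arguments". play_rows: Moves the arm, as the interface text tells. Its arguments: {"type":"object","properties":{"motion":{"type":"array"},"newtons":{"type":"number"}},"required":["motion"]}

```bash
mkdir -p pics
cat > h.py <<'E'
from station import ctrl
import numpy as np, cv2
def snap(n,f):
    d=ctrl.get_image(n); cv2.imwrite('pics/'+f+'.png',cv2.cvtColor(np.asarray(d['color']),cv2.COLOR_RGB2BGR)); np.savez('pics/'+f+'.npz',color=d['color'],mtx=d['mtx'],T=d['T']); return d
def ray(d,uv,z):
    K=np.array(d['mtx']);T=np.array(d['T']);o=[]
    for u,v in np.atleast_2d(uv):
        p=np.linalg.solve(K,[u,v,1.]); r=T[:3,:3]@np.array([p[0],-p[1],-p[2]]); c=T[:3,3]
        o.append((c+r*(z-c[2])/r[2])[:2])
    return np.array(o)
E
python3 - <<'E'
from h import *
for n in ['top','side','wrist']:
    d=snap(n,n+'0'); print(n,np.round(d['T'][:3,3],3), d.keys())
print(ctrl.get_obs())
E
```

```text
top [0.299 0.196 1.195] dict_keys(['color', 'mtx', 'T'])
side [0.349 0.972 0.632] dict_keys(['color', 'mtx', 'T'])
wrist [ 0.314 -0.543  0.373] dict_keys(['color', 'mtx', 'T'])
{'t': 0.15, 'q': array([-1.27399356e+00,  5.32291792e-02,  1.61399197e+00, -1.56838600e-05,
        1.47600366e+00, -1.18997857e-01]), 'dq': array([-0.00092001, -0.00353223, -0.00371163,  0.00085566,  0.00028227,
        0.00084902]), 'effort': array([ 7.20830903e-04, -3.94242740e+01, -3.70721591e+01, -7.43781629e-05,
        4.68595361e-03, -1.75165559e-05]), 'tool_pos': array([ 0.25228849, -0.57122325,  0.19932263]), 'tool_rot': array([-3.07235320e+00, -6.48110233e-01,  2.51923265e-04]), 'contact_force': array([-0.08903122, -0.47944713, -0.62052386]), 'wrist_torque': array([ 0.03039891, -0.07461172, -0.022564  ]), 'opening': 0.08545894074474707}
```

View pics/top0.png

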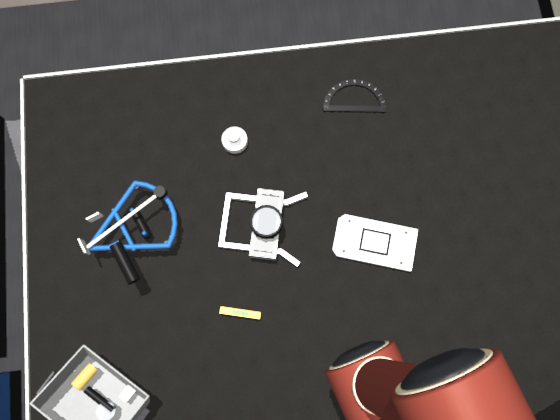

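View pics/side0.png

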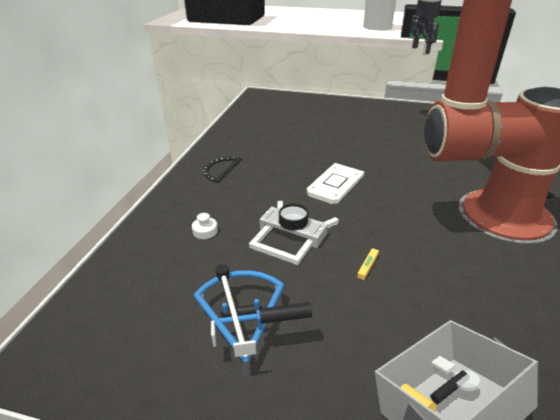

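View pics/wrist0.png

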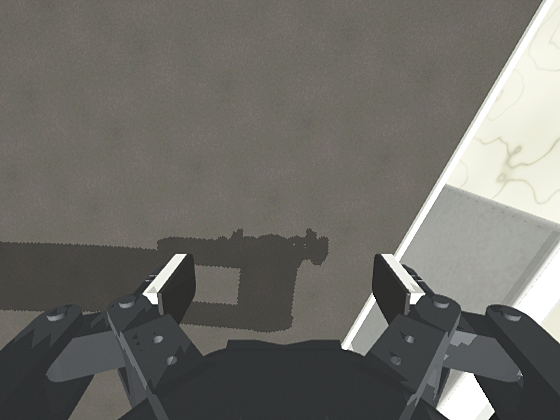

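The top view shows the carrier near (375,242), the guide and bridge near (265,222), the weight at (234,140), the level at (240,313), the protractor at (355,95) and the sextant at (135,220). Next I'll measure the carrier and the guide.

Run:
```python
from h import *
d=np.load('pics/top0.npz'); im=d['color']
g=cv2.cvtColor(im,cv2.COLOR_RGB2GRAY)
m=((g>110)&(im.max(2).astype(int)-im.min(2)<40)).astype(np.uint8)
m[:, :200]=0;m[:165]=0;m[300:]=0
n,l,s,c=cv2.connectedComponentsWithStats(m)
for i in range(1,n):
    if s[i,4]>30: print(i,s[i],c[i])
cv2.imwrite('pics/crop.png',cv2.resize(cv2.cvtColor(im,cv2.COLOR_RGB2BGR)[170:290,205:430],None,fx=3.5,fy=3.5,interpolation=cv2.INTER_CUBIC))
cs,_=cv2.findContours(m,cv2.RETR_EXTERNAL,cv2.CHAIN_APPROX_NONE)
for k in cs:
    if cv2.contourArea(k)<30: continue
    k=k[:,0,:].astype(float); w=ray(d,k,0.014).astype(np.float32)
    r=cv2.minAreaRect((w*1000)); print(len(k),r, np.round(cv2.boxPoints(r)).tolist())
```

```text
1 [ 218  188   90   79 2778] [260.71670266 222.78941685]
2 [ 332  214   87   58 3498] [375.03344768 241.8056032 ]
235 ((450.9676818847656, -31.345191955566406), (183.5290985107422, 100.12113189697266), 71.3880844116211) [[374.0, -102.0], [469.0, -134.0], [528.0, 40.0], [433.0, 72.0]]
558 ((521.6068115234375, 214.544677734375), (187.9249267578125, 173.1207733154297), 76.6841812133789) [[416.0, 143.0], [584.0, 103.0], [627.0, 286.0], [459.0, 326.0]]
```

View pics/crop.png

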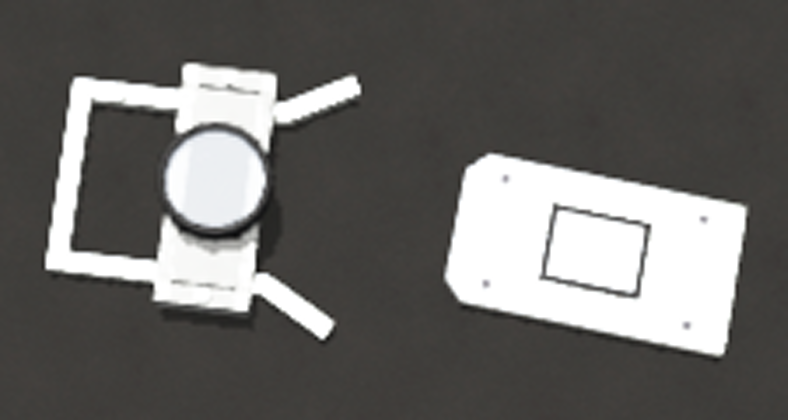

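```bash
cat > meas.py <<'E'
from h import *
def fitline(d,f,a,b,z):
    """subpixel bright/dark edge near pixel segment a-b, ray cast to z, line fit -> point, dir (world mm)"""
    a=np.array(a,float);b=np.array(b,float);t=(b-a)/np.linalg.norm(b-a);n=np.array([-t[1],t[0]])
    pts=[]
    for s in np.linspace(0.12,0.88,30):
        p=a+(b-a)*s; o=np.arange(-4,4.01,.1)
        q=(p+o[:,None]*n).astype(np.float32)
        v=cv2.remap(f,q[:,0].reshape(1,-1),q[:,1].reshape(1,-1),cv2.INTER_LINEAR)[0]
        th=(v.max()+v.min())/2; x=np.where(np.diff(v>th))[0]
        if len(x): 
            i=x[np.argmin(abs(o[x]))]; pts.append(p+n*(o[i]+.05))
    w=(ray(d,pts,z)*1000).astype(np.float32)
    vx,vy,x,y=cv2.fitLine(w,cv2.DIST_HUBER,0,.01,.01).ravel()
    return np.array([x,y]),np.array([vx,vy])
def inter(l1,l2):
    s=np.linalg.solve(np.c_[l1[1],-l2[1]],l2[0]-l1[0]); return l1[0]+s[0]*l1[1]
E
python3 - <<'E'
from meas import *
d=np.load('pics/top0.npz'); f=cv2.cvtColor(d['color'],cv2.COLOR_RGB2GRAY).astype(np.float32)
P=lambda x,y:(205+x/3.5-.36,170+y/3.5-.36)
def ang(l): 
    a=np.degrees(np.arctan2(l[1][1],l[1][0])); return a%180
L={}
for k,a,b,z in [('farRailOuter',(75,76),(180,90),.014),('nearRailInner',(72,252),(160,262),.014),('stopface',(92,103),(72,250),0),('stopouter',(72,80),(46,266),.014),
 ('carFar',(495,153),(745,205),.014),('carNear',(462,302),(722,356),0),('carRear',(747,207),(724,354),.014),('carNose',(466,172),(446,276),0)]:
    L[k]=fitline(d,f,P(*a),P(*b),z); print(k,np.round(L[k][0],1),round(ang(L[k]),2))
print('ring/mirror', np.round(ray(d,[P(217,179)],.06)*1000,1), np.round(ray(d,[P(597,251)],.016)*1000,1))
def dist(p,l): return abs(np.cross(l[1],p-l[0]))
print('carrier width/len',dist(L['carNear'][0],L['carFar']),dist(L['carRear'][0],L['carNose']))
print('rail far-outer to near-inner (114)',dist(L['nearRailInner'][0],L['farRailOuter']))
c=[inter(L[a],L[b]) for a,b in [('carFar','carRear'),('carFar','carNose'),('carNear','carRear'),('carNear','carNose')]]
C=np.mean(c,0);print('carrier centre',C,'rear mid',(c[0]+c[2])/2,'nose mid',(c[1]+c[3])/2)
h=np.radians((ang(L['farRailOuter'])+ang(L['nearRailInner'])+ang(L['stopface'])+90)/3 if ang(L['stopface'])<90 else (ang(L['farRailOuter'])+ang(L['nearRailInner'])+ang(L['stopface'])-90)/3)
ux=np.array([np.cos(h),np.sin(h)]);uy=np.array([-ux[1],ux[0]])
yl=((L['farRailOuter'][0]@uy+63)+(L['nearRailInner'][0]@uy-51))/2
xl=L['stopface'][0]@ux-90
G=xl*ux+yl*uy; print('guide',np.degrees(h),G,'y est',L['farRailOuter'][0]@uy+63,L['nearRailInner'][0]@uy-51)
print('carrier in guide',(C-G)@ux,(C-G)@uy,'head',ang(L['carFar']),ang(L['carNear']))
E
```

```text
farRailOuter [596.5 249.5] 75.85
nearRailInner [486.2 278. ] 75.99
stopface [542.4 293. ] 166.45
stopouter [540.  306.3] 166.14
carFar [491.5 -66.6] 71.21
carNear [405.4 -17.5] 71.23
carRear [ 415.8 -115.9] 161.25
carNose [481.8  53.9] 161.25
ring/mirror [[518.1 203.6]] [[450.9 -32.4]]
carrier width/len 97.34073 181.9681
rail far-outer to near-inner (114) 113.95896
carrier centre [451.8672  -32.06089] rear mid [ 422.57666 -118.20098] nose mid [481.1577  54.0792]
guide 76.09737 [520.8009  205.63623] y est -456.11304 -456.15796
carrier in guide -247.29677 9.802238 head 71.20898 71.23151<stdin>:11: DeprecationWarning: Arrays of 2-dimensional vectors are deprecated. Use arrays of 3-dimensional vectors instead. (deprecated in NumPy 2.0)
```

```bash
cat > plan.py <<'E'
from h import *
from scipy.spatial.transform import Rotation as R
H=np.radians(76.1);G=np.array([.5208,.2056])
ux=np.array([np.cos(H),np.sin(H)]);uy=np.array([-ux[1],ux[0]])
def g2w(x,y): return G+(x*ux+y*uy)/1000
def w2g(p): p=np.array(p[:2])-G; return np.array([p@ux,p@uy])*1000
def row(pos,head):
    """row shift(cm)/turn(deg) to have TCP at pos, tool down, tool x or -x along heading (deg)"""
    o=ctrl.get_obs(); R0=R.from_rotvec(o['tool_rot']); best=None
    for a in (head,head+180):
        h=np.radians(a); x=np.array([np.cos(h),np.sin(h),0]);z=np.array([0,0,-1.]);M=np.c_[x,np.cross(z,x),z]
        t=(R0.inv()*R.from_matrix(M)).as_rotvec(degrees=True)
        if best is None or np.linalg.norm(t)<np.linalg.norm(best): best=t
    return np.round(np.r_[R0.inv().apply(np.array(pos)-o['tool_pos'])*100,best],2)
def stat():
    o=ctrl.get_obs(); M=R.from_rotvec(o['tool_rot']).as_matrix()
    print('t',o['t'],'tcp',np.round(o['tool_pos'],4),'guide',np.round(w2g(o['tool_pos']),1),'x-head',np.degrees(np.arctan2(M[1,0],M[0,0])),'tilt',np.degrees(np.arccos(-M[2,2])),'F',np.round(o['contact_force'],1),'open',o['opening'],'q',np.round(o['q'],2))
E
python3 - <<'E'
from plan import *
stat(); print(row([.4078,-.1618,.2],71.2),row([.4078,-.1618,.03],71.2))
E
```

```text
t 0.15 tcp [ 0.2523 -0.5712  0.1993] guide [-818.6   74. ] x-head 23.823698453927918 tilt 0.09351997519752728 F [-0.1 -0.5 -0.6] open 0.08545894074474707 q [-1.27  0.05  1.61 -0.    1.48 -0.12]
[ 3.076e+01 -3.117e+01 -1.000e-02 -8.000e-02 -5.000e-02 -4.738e+01] [ 30.76 -31.14  16.99  -0.08  -0.05 -47.38]
```

Call:
{"name": "play_rows", "arguments": {"motion": [[[-0.2,30.8,-31.1,6,0,0,-47.4],[-0.2,30.8,-31.1,6,0,0,-47.4],[-0.2,30.8,-31.1,6,0,0,-47.4],[-0.2,30.8,-31.1,6,0,0,-47.4],[-0.2,30.8,-31.1,6,0,0,-47.4],[-0.2,30.8,-31.1,6,0,0,-47.4],[-0.2,30.8,-31.1,6,0,0,-47.4],[-0.2,30.8,-31.1,6,0,0,-47.4],[-0.2,30.8,-31.1,6,0,0,-47.4],[-0.2,30.8,-31.1,17.5,0,0,-47.4],[-0.2,30.8,-31.1,17.5,0,0,-47.4],[-0.2,30.8,-31.1,17.5,0,0,-47.4],[-0.2,30.8,-31.1,17.5,0,0,-47.4]]]}}

```text
t: 1.78
tool_pos: [0.4094, -0.1639, 0.0269]
tool_rot: [2.555, 1.826, 0.002]
contact_force: [0.3, -0.5, 0.5]
opening: 0.0512
```

Run:
```python
from plan import *
stat(); snap('side','side1'); snap('wrist','wrist1'); snap('top','top1')
a=cv2.imread('pics/side1.png')[100:260,240:440]
cv2.imwrite('pics/s1c.png',cv2.resize(a,None,fx=3.5,fy=3.5,interpolation=cv2.INTER_CUBIC))
```

```text
t 1.775 tcp [ 0.4094 -0.1639  0.0269] guide [-385.5   19.4] x-head 71.11642095073226 tilt 0.09977679328663078 F [ 0.3 -0.5  0.5] open 0.051202909659121616 q [-0.55 -0.23  2.18  0.    1.19 -0.22]
```

View pics/s1c.png

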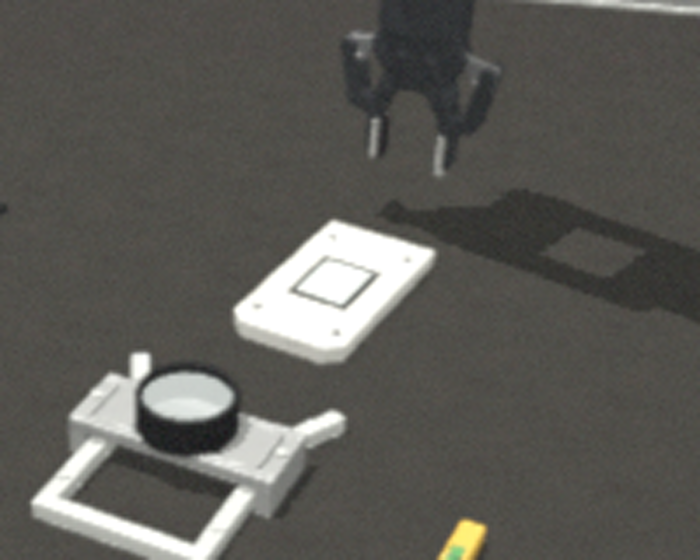

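View pics/wrist1.png

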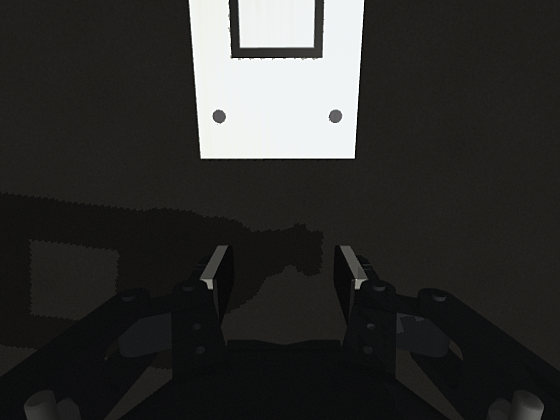

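View pics/top1.png

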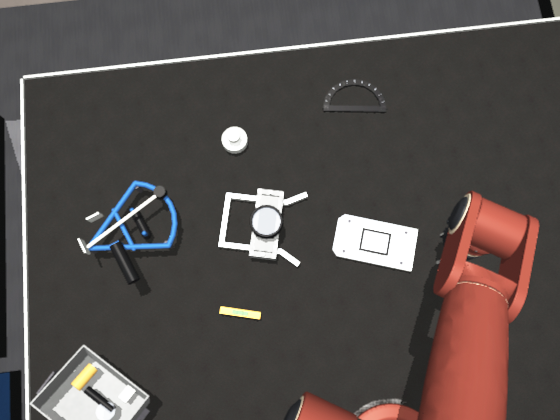

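The wrist view shows the carrier's rear edge at row 158, columns 201–355. The two fingers straddle column 281, so they are centred and square to that edge. I'll go down to pushing height.

Call:
{"name": "play_rows", "arguments": {"motion": [[[-0.2,0,0,1.5,0,0,0],[-0.2,0,0,2.0,0,0,0],[-0.2,0,0,2.3,0,0,0],[-0.2,0,0,2.3,0,0,0]]]}}

```text
t: 2.42
tool_pos: [0.4102, -0.1635, 0.0044]
tool_rot: [2.552, 1.827, 0.003]
contact_force: [-0.2, -0.0, 1.5]
opening: 0.0514
```

Run:
```python
from plan import *
stat(); d=snap('side','side2')
a=cv2.imread('pics/side2.png')[110:210,290:410]
cv2.imwrite('pics/s2c.png',cv2.resize(a,None,fx=6,fy=6,interpolation=cv2.INTER_CUBIC))
# contact pos and goals (guide frame, TCP): rear face mid minus 11 mm
for n,x,y,h in [('touch',-337-10,17.5+.9,71.2),('mid',-337+50,9.5,73.6),('line',-230,0,76.1),('home',-101,0,76.1)]:
    print(n,row([*g2w(x,y),.005],h))
```

```text
t 2.425 tcp [ 0.4102 -0.1635  0.0044] guide [-384.9   18.7] x-head 71.19370858161483 tilt 0.19356547156146886 F [-0.2 -0.   1.5] open 0.051389364384711936 q [-0.55 -0.19  2.19  0.    1.14 -0.22]
touch [ 3.78 -0.32 -0.03  0.23 -0.01 -0.01]
mid [ 9.84  0.06 -0.03  0.23 -0.   -2.41]
line [15.6   0.51 -0.02  0.23  0.   -4.91]
home [28.45 -0.59 -0.03  0.23  0.   -4.91]
```

View pics/s2c.png

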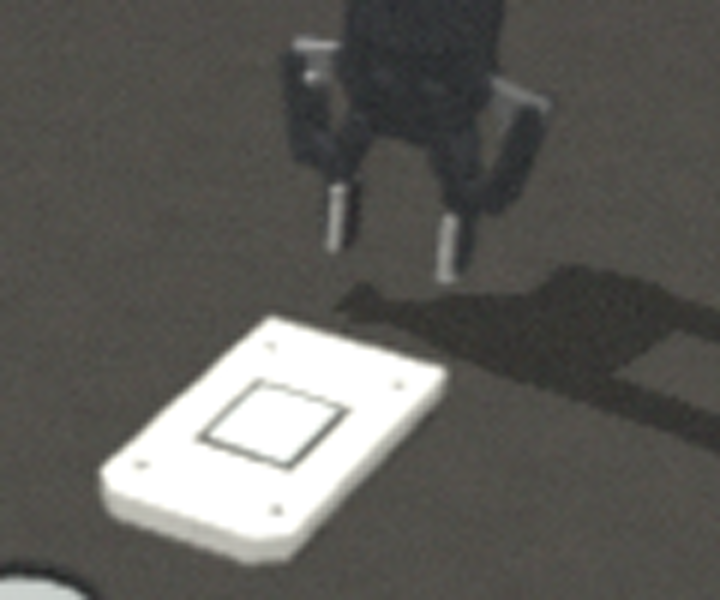

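Run:
```python
from plan import *
d=np.load('pics/side2.npz'); uv=[(290+448/6,110+282/6),(290+334/6,110+250/6)]
for z in (0,.006,.012,.018): print(z,np.round(ray(d,uv,z)*1000,1).tolist())
o=ctrl.get_obs();M=R.from_rotvec(o['tool_rot']).as_matrix()
for s in(-.026-.003,.026+.003): print(np.round((o['tool_pos']+s*M[:,1]+.011*M[:,0])*1000,1))
```

```text
0 [[381.6, -220.8], [445.1, -242.5]]
0.006 [[381.3, -209.5], [444.2, -231.0]]
0.012 [[381.0, -198.2], [443.3, -219.4]]
0.018 [[380.7, -186.8], [442.4, -207.9]]
[ 386.5 -143.9    4.6]
[ 441.4 -162.6    4.8]
```

Run:
```python
from plan import *
d=np.load('pics/side2.npz')
print(np.round(ray(d,[(290+447/6,110+372/6),(290+272/6,110+318/6)],.014)*1000,1))
K=d['mtx'];T=d['T']
def proj(p):
    c=T[:3,:3].T@(np.array(p)-T[:3,3]); q=K@np.array([c[0],-c[1],-c[2]]); return q[:2]/q[2]
o=ctrl.get_obs();M=R.from_rotvec(o['tool_rot']).as_matrix()
a=cv2.imread('pics/side2.png')[110:210,290:410]
a=cv2.convertScaleAbs(np.power(a/255.,.45)*255)
a=cv2.resize(a,None,fx=6,fy=6,interpolation=cv2.INTER_CUBIC)
for s in(-.026,.026,0):
    u=proj(o['tool_pos']+s*M[:,1]); u=(u-[290,110])*6; print(u); cv2.circle(a,tuple(int(v) for v in u),4,(0,0,255),-1)
cv2.imwrite('pics/s2d.png',a)
snap('wrist','wrist2')
```

```text
[[ 373.2 -101.6]
 [ 464.4 -134.5]]
[429.46366231 332.83034595]
[337.3478336  305.65580729]
[382.99382621 319.12155806]
```

View pics/s2d.png

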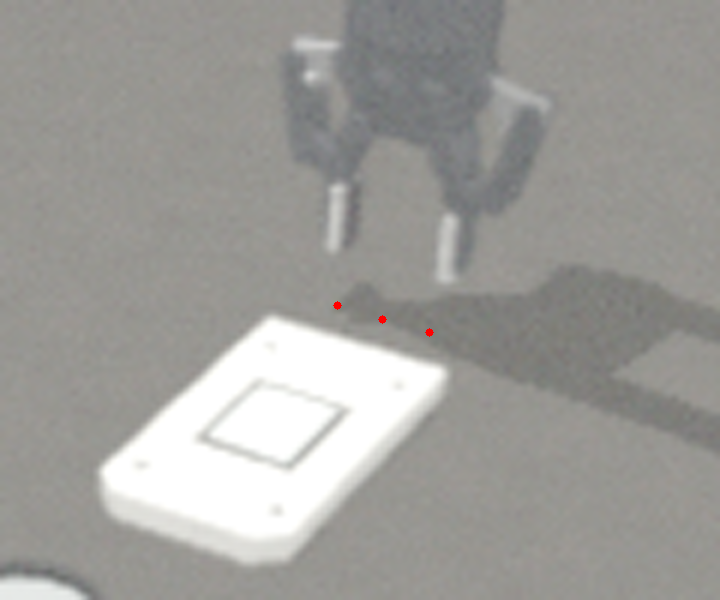

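View pics/wrist2.png

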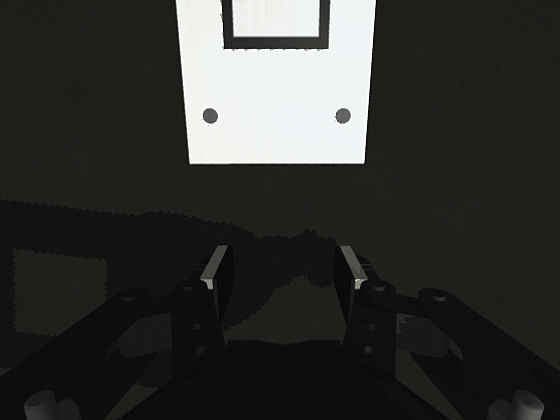

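Run:
```python
from plan import *
d=np.load('pics/wrist2.npz');K=d['mtx'];T=d['T'];print(K,T.round(3))
s=np.load('pics/side2.npz')
def r(d,uv):
    p=np.linalg.solve(d['mtx'],[*uv,1.]); v=d['T'][:3,:3]@np.array([p[0],-p[1],-p[2]]); return d['T'][:3,3],v/np.linalg.norm(v)
def tri(a,b):
    c1,v1=a;c2,v2=b; A=np.c_[v1,-v2]; x=np.linalg.lstsq(A,c2-c1,rcond=None)[0]; p=c1+x[0]*v1;q=c2+x[1]*v2; return (p+q)/2,np.linalg.norm(p-q)
for wu in [(223,246),(338,246),(340,246),(228,246)]:
    for su in uv if 0 else [(290+448/6,110+282/6),(290+334/6,110+250/6)]:
        print(wu,np.round(su),[np.round(t*1000,1) for t in tri(r(d,wu),r(s,su))])
o=ctrl.get_obs();print(o['tool_pos'])
M=R.from_rotvec(o['tool_rot']).as_matrix()
Ti=np.linalg.inv(T)
for s_ in(-.0257,.0257):
  for b in (0,.007,.013,.022):
    c=(Ti@np.r_[o['tool_pos']+s_*M[:,1]+.011*M[:,0]-b*M[:,2],1])[:3]; q=K@np.array([c[0],-c[1],-c[2]]); print(s_,b,q[:2]/q[2])
```

```text
[[297.48912239   0.         283.37362377]
 [  0.         297.48912239 207.75477272]
 [  0.           0.           1.        ]] [[ 0.947  0.312  0.08   0.432]
 [-0.322  0.912  0.253 -0.099]
 [ 0.006 -0.265  0.964  0.179]
 [ 0.     0.     0.     1.   ]]
(223, 246) [365. 157.] [array([ 381.9, -145.4,   38.7]), np.float64(5.3)]
(223, 246) [346. 152.] [array([ 416.9, -125.3,   72. ]), np.float64(41.7)]
(338, 246) [365. 157.] [array([ 410. , -165.9,   30.9]), np.float64(60.0)]
(338, 246) [346. 152.] [array([ 439.1, -161.8,   42. ]), np.float64(0.8)]
(340, 246) [365. 157.] [array([ 410.5, -165.8,   31.4]), np.float64(61.0)]
(340, 246) [346. 152.] [array([ 439.6, -162.2,   41.8]), np.float64(1.7)]
(228, 246) [365. 157.] [array([ 382.9, -146.9,   37.4]), np.float64(7.3)]
(228, 246) [346. 152.] [array([ 417.5, -126.8,   70.5]), np.float64(40.4)]
[ 0.41050771 -0.16377323  0.00490871]
-0.0257 0 [241.56344207 222.92906999]
-0.0257 0.007 [239.97418208 226.65200741]
-0.0257 0.013 [238.51159227 230.0782123 ]
-0.0257 0.022 [236.12117162 235.67791694]
0.0257 0 [325.26303467 222.94216827]
0.0257 0.007 [326.88455023 226.66411769]
0.0257 0.013 [328.37678233 230.08931602]
0.0257 0.022 [330.81556216 235.68717482]
```

Triangulating the visible tips from two views puts them at z ≈ 40 mm while the TCP reads 5 mm. I'll shut the fingers and measure again.

Call:
{"name": "play_rows", "arguments": {"motion": [[[1,0,0,0,0,0,0],[1,0,0,0,0,0,0],[1,0,0,0,0,0,0],[1,0,0,0,0,0,0],[1,0,0,0,0,0,0],[1,0,0,0,0,0,0]]], "newtons": 20}}

```text
t: 3.28
tool_pos: [0.4105, -0.1638, 0.0049]
tool_rot: [2.552, 1.827, 0.004]
contact_force: [0.6, 0.4, -0.3]
opening: -0.0001
```

Run:
```python
from plan import *
stat(); d=snap('side','side3');snap('wrist','wrist3')
a=cv2.imread('pics/side3.png')[110:210,290:410]
a=cv2.resize(a,None,fx=4,fy=4,interpolation=cv2.INTER_CUBIC)
b=cv2.imread('pics/wrist3.png'); b=cv2.resize(b,None,fx=.55,fy=.55)
c=np.zeros((400,800,3),np.uint8);c[:400,:480]=a;c[:231,485:485+308]=b
cv2.imwrite('pics/c3.png',cv2.convertScaleAbs(np.power(c/255.,.5)*255))
```

```text
t 3.275 tcp [ 0.4105 -0.1638  0.0049] guide [-385.1   18.3] x-head 71.18913632384027 tilt 0.24670590279545918 F [ 0.6  0.4 -0.3] open -9.957260016314902e-05 q [-0.55 -0.19  2.19  0.    1.14 -0.22]
```

View pics/c3.png

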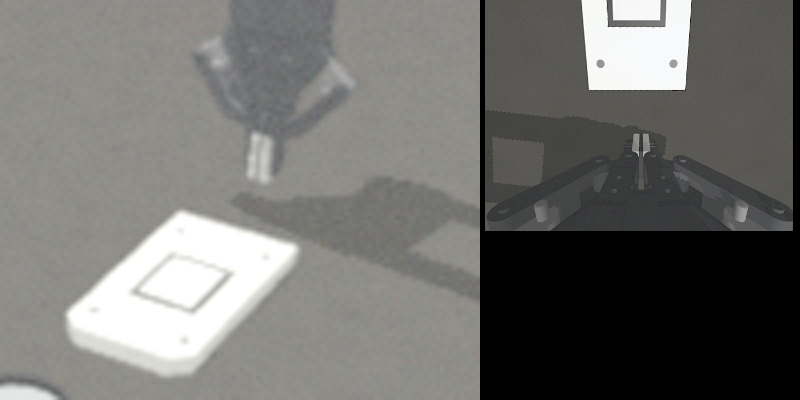

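Run:
```python
from plan import *
for f,uv in (('wrist1',[(201,158),(355,158)]),('wrist2',[(190,163),(365,163)])):
    d=np.load(f'pics/{f}.npz')
    for z in (-.03,-.01,.0,.014):
        w=ray(d,uv,z)*1000; print(f,z,np.round(w,1).tolist(),np.linalg.norm(w[0]-w[1]).round(1))
d=np.load('pics/wrist3.npz');s=np.load('pics/side3.npz')
def r(d,uv):
    p=np.linalg.solve(d['mtx'],[*uv,1.]); v=d['T'][:3,:3]@np.array([p[0],-p[1],-p[2]]); return d['T'][:3,3],v/np.linalg.norm(v)
c1,v1=r(d,((642-485)/.55,134/.55));c2,v2=r(s,(354.5,155.5))
x=np.linalg.lstsq(np.c_[v1,-v2],c2-c1,rcond=None)[0];print(c1+x[0]*v1,c2+x[1]*v2)
# forward kinematics consistency: camera in tool frame at start vs now
for f in ('wrist0','wrist3'): print(np.load(f'pics/{f}.npz')['T'][:3,3])
```

```text
wrist1 -0.03 [[364.9, -101.6], [477.4, -140.0]] 118.9
wrist1 -0.01 [[370.6, -101.4], [473.4, -136.5]] 108.6
wrist1 0.0 [[373.5, -101.3], [471.4, -134.7]] 103.5
wrist1 0.014 [[377.5, -101.1], [468.7, -132.3]] 96.3
wrist2 -0.03 [[363.1, -101.7], [478.7, -141.1]] 122.2
wrist2 -0.01 [[369.6, -101.4], [474.2, -137.0]] 110.5
wrist2 0.0 [[372.9, -101.2], [471.9, -135.0]] 104.6
wrist2 0.014 [[377.5, -101.0], [468.8, -132.1]] 96.4
[ 0.4145694  -0.15509216  0.03494028] [ 0.41053654 -0.15569191  0.03565559]
[ 0.31403176 -0.54309597  0.3730328 ]
[ 0.43169596 -0.09871949  0.17876341]
```

The two views agree with each other, and the shut tip sits about 30 mm above the reported TCP. I'll check this by touch, with small downward steps while watching the force.

Call:
{"name": "play_rows", "arguments": {"motion": [[[1,0,0,0.3,0,0,0],[1,0,0,0.5,0,0,0],[1,0,0,0.6,0,0,0],[1,0,0,0.6,0,0,0]]]}}

```text
t: 3.88
tool_pos: [0.4105, -0.1637, -0.0012]
tool_rot: [2.552, 1.827, 0.004]
contact_force: [-0.2, -0.0, -0.2]
opening: 0.0001
```

Call:
{"name": "play_rows", "arguments": {"motion": [[[1,0,0,0.3,0,0,0],[1,0,0,0.6,0,0,0],[1,0,0,0.8,0,0,0],[1,0,0,0.8,0,0,0]]]}}

```text
t: 4.38
tool_pos: [0.4103, -0.1636, -0.0095]
tool_rot: [2.552, 1.827, 0.003]
contact_force: [-0.5, 0.2, -0.1]
opening: 0.0002
```

The force stays at zero with the reported z at −9.5 mm, so the real tips sit about 30 mm short of the reported TCP. I'll trust the images, reopen the fingers and go lower.

Call:
{"name": "play_rows", "arguments": {"motion": [[[-0.2,0,0,0,0,0,0],[-0.2,0,0,0.5,0,0,0],[-0.2,0,0,1.0,0,0,0],[-0.2,0,0,1.4,0,0,0],[-0.2,0,0,1.7,0,0,0],[-0.2,0,0,1.8,0,0,0],[-0.2,0,0,1.8,0,0,0]]]}}

```text
t: 5.25
tool_pos: [0.4103, -0.1636, -0.0276]
tool_rot: [2.553, 1.827, 0.003]
contact_force: [-0.3, 0.4, -0.1]
opening: 0.0512
```

Run:
```python
from plan import *
stat(); d=snap('side','side4');snap('wrist','wrist4')
a=cv2.imread('pics/side4.png')[110:210,290:410]
a=cv2.resize(a,None,fx=4,fy=4,interpolation=cv2.INTER_CUBIC)
b=cv2.imread('pics/wrist4.png')[120:320,140:420]
c=np.zeros((400,800,3),np.uint8);c[:400,:480]=a;c[:200,485:485+280]=b
cv2.imwrite('pics/c4.png',cv2.convertScaleAbs(np.power(c/255.,.5)*255))
```

```text
t 5.25 tcp [ 0.4103 -0.1636 -0.0276] guide [-384.9   18.5] x-head 71.18917783562961 tilt 0.1937114589728059 F [-0.3  0.4 -0.1] open 0.051155188922009855 q [-0.55 -0.13  2.2   0.    1.06 -0.22]
```

View pics/c4.png

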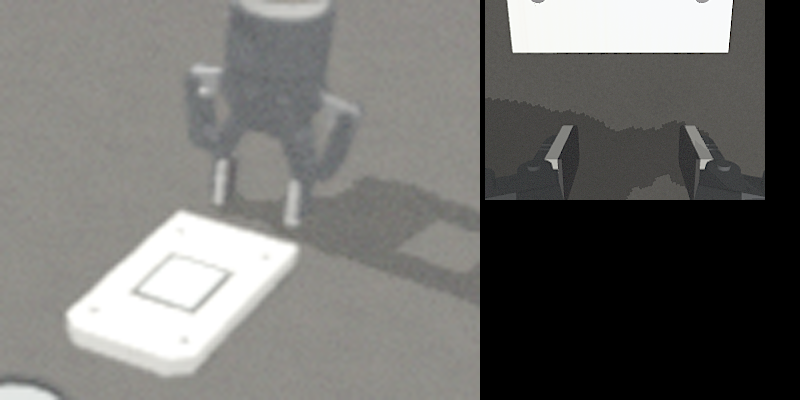

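Run:
```python
from plan import *
d=np.load('pics/side4.npz')
for z in (0,.005,.01,.015): print(z,np.round(ray(d,[(362.75,166.25),(344.75,160.75)],z)*1000,1).tolist())
```

```text
0 [[382.1, -159.6], [440.3, -181.0]]
0.005 [[381.8, -150.6], [439.6, -171.9]]
0.01 [[381.6, -141.7], [438.9, -162.7]]
0.015 [[381.3, -132.8], [438.1, -153.6]]
```

Call:
{"name": "play_rows", "arguments": {"motion": [[[-0.2,0,0,0.2,0,0,0],[-0.2,0,0,0.4,0,0,0],[-0.2,0,0,0.4,0,0,0],[-0.2,1.0,0,0.4,0,0,0],[-0.2,2.0,-0.1,0.4,0,0,0],[-0.2,3.0,-0.2,0.4,0,0,0],[-0.2,3.0,-0.2,0.4,0,0,0]]]}}

```text
t: 6.22
tool_pos: [0.4183, -0.1338, -0.0314]
tool_rot: [2.551, 1.829, 0.004]
contact_force: [-0.1, -0.2, -0.5]
opening: 0.0511
```

Run:
```python
from plan import *
stat(); 
for n,x,y,h in [('touch',-337-10,17.5+.9,71.2),('a',-337+20,14,72.3),('b',-337+50,9,73.8),('c',-260,4,75.2),('line',-230,0,76.1),('home',-101,0,76.1)]:
    print(n,row([*g2w(x,y),-.0316],h))
```

```text
t 6.225 tcp [ 0.4183 -0.1338 -0.0314] guide [-354.    17.9] x-head 71.28668105935671 tilt 0.20728164268918808 F [-0.1 -0.2 -0.5] open 0.05112525818956641 q [-0.48 -0.13  2.21  0.    1.06 -0.15]
touch [ 0.7  -0.11  0.01  0.21 -0.01  0.09]
a [ 3.72  0.08  0.02  0.21 -0.01 -1.01]
b [ 6.76  0.33  0.02  0.21 -0.01 -2.51]
c [ 9.49  0.6   0.02  0.21 -0.   -3.91]
line [12.51  0.75  0.02  0.21 -0.   -4.81]
home [ 2.536e+01 -3.400e-01  2.000e-02  2.100e-01 -0.000e+00 -4.810e+00]
```

Call:
{"name": "play_rows", "arguments": {"motion": [[[-0.2,0.7,-0.1,0,0,0,0],[-0.2,1.3,-0.1,0,0,0,0],[-0.2,1.9,0,0,0,0,-0.3],[-0.2,2.5,0,0,0,0,-0.6],[-0.2,3.1,0,0,0,0,-0.8],[-0.2,3.7,0.1,0,0,0,-1.0],[-0.2,4.3,0.1,0,0,0,-1.3],[-0.2,4.9,0.2,0,0,0,-1.6],[-0.2,5.5,0.2,0,0,0,-1.9],[-0.2,6.1,0.3,0,0,0,-2.2],[-0.2,6.5,0.3,0,0,0,-2.4],[-0.2,6.7,0.3,0,0,0,-2.5],[-0.2,6.7,0.3,0,0,0,-2.5]]]}}

```text
t: 7.85
tool_pos: [0.4428, -0.0708, -0.0315]
tool_rot: [2.511, 1.884, 0.005]
contact_force: [0.7, -1.8, 0.1]
opening: 0.0515
```

Run:
```python
from plan import *
stat(); d=snap('top','top5'); snap('wrist','wrist5')
a=cv2.imread('pics/top5.png')[170:290,205:430]
cv2.imwrite('pics/t5c.png',cv2.resize(a,None,fx=3.5,fy=3.5,interpolation=cv2.INTER_CUBIC))
```

```text
t 7.85 tcp [ 0.4428 -0.0708 -0.0315] guide [-287.1    9.3] x-head 73.77697300747352 tilt 0.2187948536553718 F [ 0.7 -1.8  0.1] open 0.05150222156727548 q [-0.33 -0.1   2.19  0.    1.05 -0.04]
```

View pics/t5c.png

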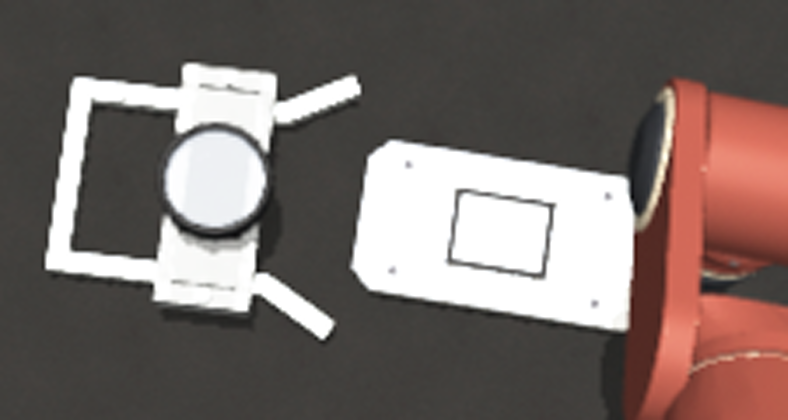

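View pics/wrist5.png

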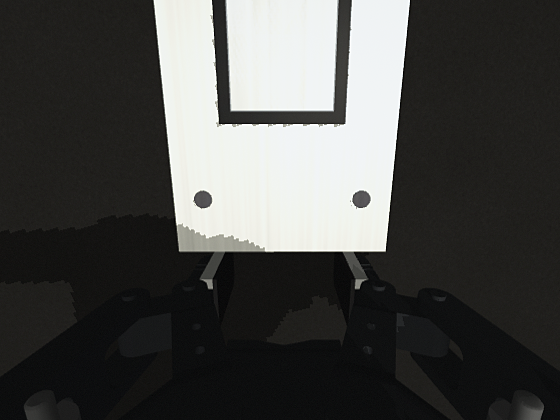

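The carrier is moving square on both fingers: the wrist view has its rear edge at row 252, centred on column 282, and the nose is at (365,215) in the crop. Measuring its pose now.

Run:
```python
from plan import *
from meas import fitline,inter
d=np.load('pics/top5.npz'); f=cv2.cvtColor(d['color'],cv2.COLOR_RGB2GRAY).astype(np.float32)
P=lambda x,y:(205+x/3.5-.36,170+y/3.5-.36)
L=[fitline(d,f,P(*a),P(*b),z) for a,b,z in [((395,140),(625,177),.014),((370,288),(620,328),0),((372,158),(354,268),0)]]
for l in L: print(np.degrees(np.arctan2(l[1][1],l[1][0]))%180)
n=(inter(L[0],L[2])+inter(L[1],L[2]))/2
h=np.radians(np.mean([np.degrees(np.arctan2(l[1][1],l[1][0]))%180 for l in L[:2]]));c=n-90.5*np.array([np.cos(h),np.sin(h)])
print('carrier guide',w2g(c/1000),'head-guide',np.degrees(h)-76.1)
for n,x,y,hh in [('c',-260,4,75.2),('line',-230,0,76.1),('in',-205,0,76.1),('home',-101,0,76.1)]:
    print(n,row([*g2w(x,y),-.0316],hh))
```

```text
73.84937
73.92767
163.95772
carrier guide [-184.72292135    5.55588098] head-guide -2.2114792
c [ 2.73  0.45 -0.    0.18 -0.06 -1.43]
line [ 5.74  0.73  0.    0.18 -0.06 -2.33]
in [ 8.24  0.63  0.    0.18 -0.06 -2.33]
home [ 1.863e+01  2.000e-01  1.000e-02  1.800e-01 -6.000e-02 -2.330e+00]
```

Call:
{"name": "play_rows", "arguments": {"motion": [[[-0.2,0.5,0.1,0,0,0,-0.3],[-0.2,1.1,0.2,0,0,0,-0.6],[-0.2,1.7,0.3,0,0,0,-0.9],[-0.2,2.3,0.4,0,0,0,-1.2],[-0.2,2.9,0.5,0,0,0,-1.5],[-0.2,3.5,0.6,0,0,0,-1.8],[-0.2,4.1,0.6,0,0,0,-2.0],[-0.2,4.7,0.7,0,0,0,-2.2],[-0.2,5.3,0.7,0,0,0,-2.3],[-0.2,5.9,0.7,0,0,0,-2.3],[-0.2,6.3,0.7,0,0,0,-2.3],[-0.2,6.3,0.7,0,0,0,-2.3]]]}}

```text
t: 9.45
tool_pos: [0.467, -0.0116, -0.0316]
tool_rot: [2.473, 1.935, 0.005]
contact_force: [0.3, -1.3, -0.1]
opening: 0.0515
```

Run:
```python
from plan import *
stat(); d=snap('top','top6'); snap('wrist','wrist6')
a=cv2.imread('pics/top6.png')[170:290,205:430]
cv2.imwrite('pics/t6c.png',cv2.resize(a,None,fx=3.5,fy=3.5,interpolation=cv2.INTER_CUBIC))
```

```text
t 9.45 tcp [ 0.467  -0.0116 -0.0316] guide [-2.237e+02  1.000e-01] x-head 76.07501549437663 tilt 0.21309779649466917 F [ 0.3 -1.3 -0.1] open 0.051482987188791664 q [-0.19 -0.05  2.14  0.    1.05  0.06]
```

View pics/t6c.png

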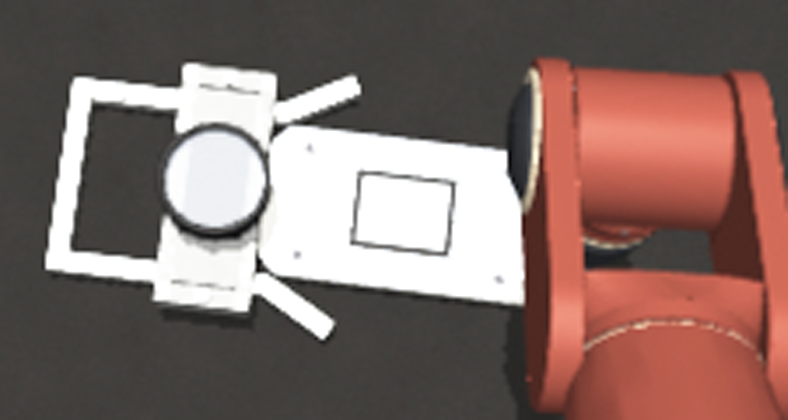

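View pics/wrist6.png

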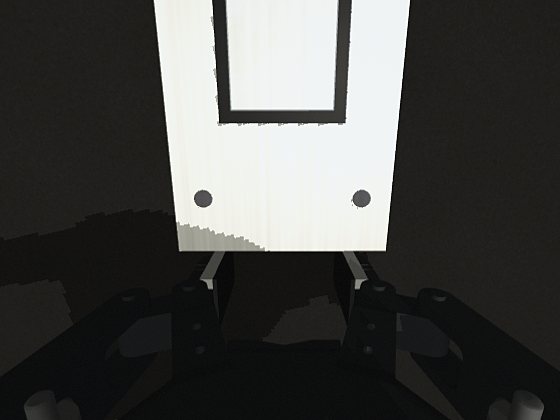

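The nose is now at the throat of the wings and the rear is still square on the fingers. I'll check the lateral error quickly.

Run:
```python
from plan import *
from meas import fitline
d=np.load('pics/top6.npz'); f=cv2.cvtColor(d['color'],cv2.COLOR_RGB2GRAY).astype(np.float32)
P=lambda x,y:(205+x/3.5-.36,170+y/3.5-.36)
L=[fitline(d,f,P(*a),P(*b),z) for a,b,z in [((330,128),(505,151),.014),((330,280),(515,303),0)]]
for l in L: print(np.degrees(np.arctan2(l[1][1],l[1][0]))%180-76.1, w2g(l[0]/1000))
for n,x,y,hh in [('in',-200,0,76.1),('home',-102.5,0,76.1)]: print(n,row([*g2w(x,y),-.0316],hh))
```

```text
0.15496826 [-118.26853369  -48.51401734]
-0.070632935 [-149.78024535   48.89767448]
in [ 2.41 -0.    0.01  0.19 -0.1  -0.04]
home [ 1.216e+01 -1.000e-02  3.000e-02  1.900e-01 -1.000e-01 -4.000e-02]
```

Centred to about 0.2 mm and within 0.15° of the channel. I'll push straight in, then check before the final seating.

Call:
{"name": "play_rows", "arguments": {"motion": [[[-0.2,0.5,0,0,0,0,0],[-0.2,1.1,0,0,0,0,0],[-0.2,1.7,0,0,0,0,0],[-0.2,2.3,0,0,0,0,0],[-0.2,2.9,0,0,0,0,0],[-0.2,3.5,0,0,0,0,0],[-0.2,4.1,0,0,0,0,0],[-0.2,4.7,0,0,0,0,0],[-0.2,5.3,0,0,0,0,0],[-0.2,5.9,0,0,0,0,0],[-0.2,6.5,0,0,0,0,0],[-0.2,7.1,0,0,0,0,0],[-0.2,7.7,0,0,0,0,0],[-0.2,8.3,0,0,0,0,0],[-0.2,8.9,0,0,0,0,0],[-0.2,9.5,0,0,0,0,0],[-0.2,9.9,0,0,0,0,0],[-0.2,10.0,0,0,0,0,0],[-0.2,10.0,0,0,0,0,0]]]}}

```text
t: 11.92
tool_pos: [0.4912, 0.0854, -0.0312]
tool_rot: [2.474, 1.934, 0.006]
contact_force: [-1.0, -0.8, 0.4]
opening: 0.0512
```

Run:
```python
from plan import *
stat(); d=snap('top','top7'); snap('wrist','wrist7');snap('side','side7')
a=cv2.imread('pics/top7.png')[170:290,205:430]
cv2.imwrite('pics/t7c.png',cv2.resize(a,None,fx=3.5,fy=3.5,interpolation=cv2.INTER_CUBIC))
print(row([*g2w(-102.5,0),-.0316],76.1))
```

```text
t 11.925 tcp [ 0.4912  0.0854 -0.0312] guide [-123.8   -0.2] x-head 76.05291830581535 tilt 0.23917789250239768 F [-1.  -0.8  0.4] open 0.051190645450534145 q [0.02 0.02 2.07 0.   1.05 0.26]
[ 2.13 -0.04  0.06  0.22 -0.14 -0.06]
```

View pics/t7c.png

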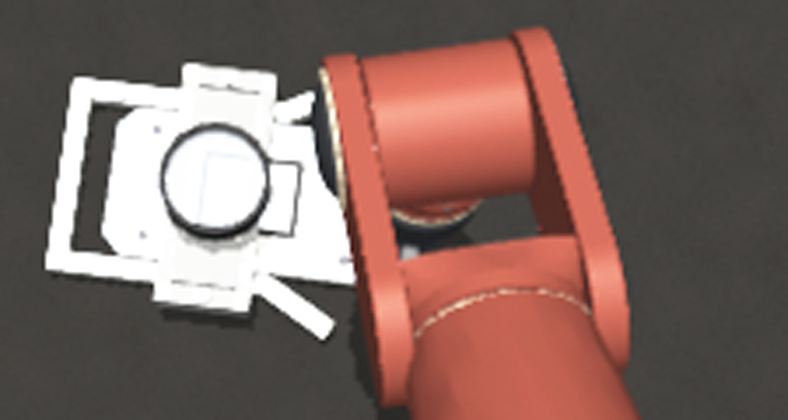

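View pics/side7.png

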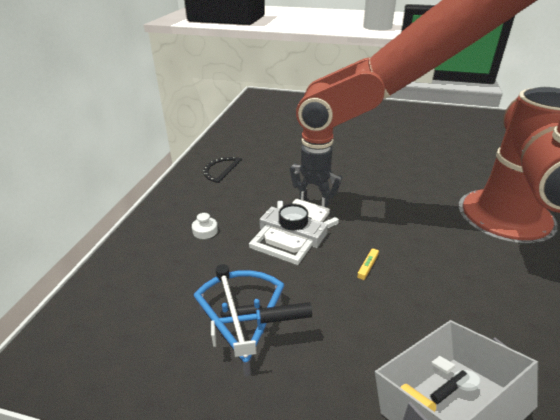

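View pics/wrist7.png

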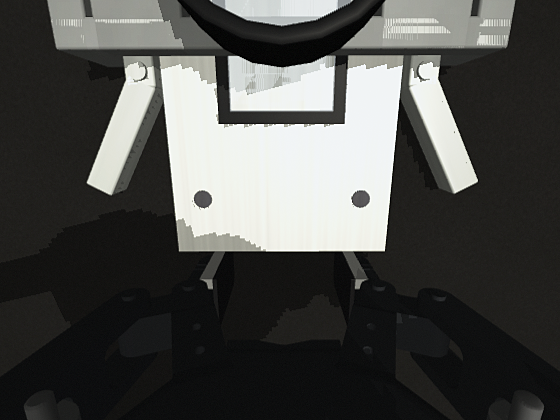

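The carrier is under the bridge with about 21 mm to go, and the wings and bridge are clear of the gripper.

Call:
{"name": "play_rows", "arguments": {"motion": [[[-0.2,0.4,0,0,0,0,0],[-0.2,0.8,0,0,0,0,0],[-0.2,1.2,0,0,0,0,0],[-0.2,1.6,0,0,0,0,0],[-0.2,1.8,0,0,0,0,0],[-0.2,2.0,0,0,0,0,0],[-0.2,2.1,0,0,0,0,0],[-0.2,2.1,0,0,0,0,0]]]}}

```text
t: 13.08
tool_pos: [0.4965, 0.1059, -0.0311]
tool_rot: [2.474, 1.934, 0.007]
contact_force: [0.2, -1.5, -1.3]
opening: 0.0512
```

Call:
{"name": "play_rows", "arguments": {"motion": [[[-0.2,0.1,0,0,0,0,0],[-0.2,0.2,0,0,0,0,0],[-0.2,0.2,0,0,0,0,0]]]}}

```text
t: 13.45
tool_pos: [0.4966, 0.1061, -0.031]
tool_rot: [2.472, 1.934, 0.002]
contact_force: [-3.2, -8.8, 1.4]
opening: 0.0513
```

The arm stalled with a 9 N push-back right at the expected home position, so the carrier is against the stop. I'll back off, then lift.

Call:
{"name": "play_rows", "arguments": {"motion": [[[-0.2,-0.5,0,0,0,0,0],[-0.2,-2,0,0,0,0,0],[-0.2,-5,0,0,0,0,0],[-0.2,-8,0,0,0,0,0],[-0.2,-12,0,-4,0,0,0],[-0.2,-17,0,-10,0,0,0],[-0.2,-22,0,-15,0,0,0],[-0.2,-27,0,-15,0,0,0],[-0.2,-27,0,-15,0,0,0],[-0.2,-27,0,-15,0,0,0]]]}}

```text
t: 14.7
tool_pos: [0.4307, -0.1558, 0.1188]
tool_rot: [2.474, 1.932, 0.003]
contact_force: [-0.2, 0.1, -0.7]
opening: 0.0514
```

Run:
```python
from plan import *
stat(); d=snap('top','top8'); snap('side','side8')
a=cv2.imread('pics/top8.png')[170:290,205:430]
cv2.imwrite('pics/t8c.png',cv2.resize(a,None,fx=3.5,fy=3.5,interpolation=cv2.INTER_CUBIC))
b=cv2.imread('pics/side8.png')[180:270,230:350]
cv2.imwrite('pics/s8c.png',cv2.resize(b,None,fx=6,fy=6,interpolation=cv2.INTER_CUBIC))
a0=cv2.imread('pics/top0.png').astype(int);a8=cv2.imread('pics/top8.png').astype(int)
D=abs(a8-a0).max(2)
for n,(x0,y0,x1,y1) in dict(weight=(215,120,255,160),level=(212,300,268,325),prot=(318,72,392,118),sext=(70,170,185,290)).items(): print(n,(D[y0:y1,x0:x1]>40).sum())
```

```text
t 14.7 tcp [ 0.4307 -0.1558  0.1188] guide [-372.4    0.6] x-head 75.9822830723636 tilt 0.17785353061322148 F [-0.2  0.1 -0.7] open 0.05139197037286312 q [-0.51 -0.3   2.08  0.    1.37 -0.27]
weight 0
level 0
prot 0
sext 0
```

View pics/t8c.png

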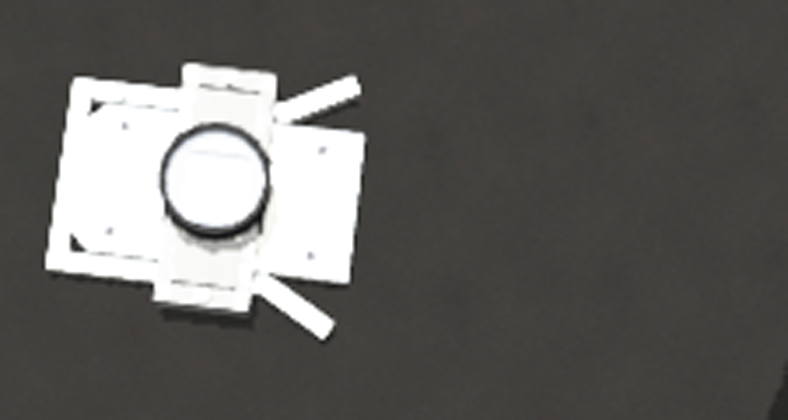

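View pics/s8c.png

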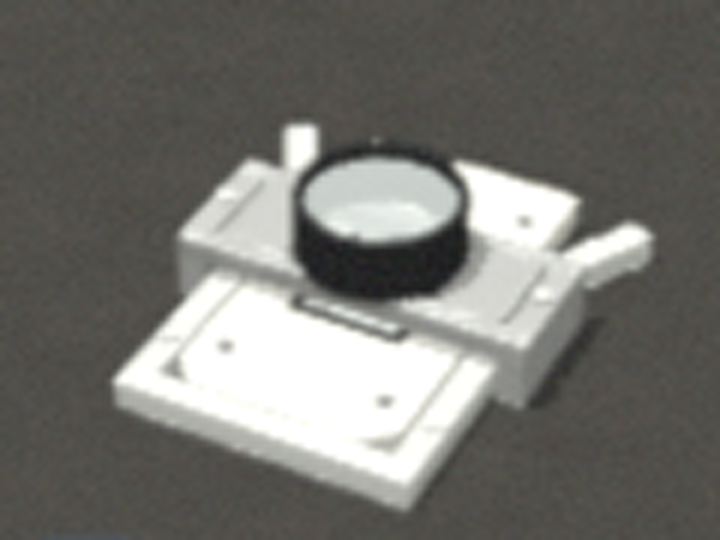

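The nose is flush with the stop: no dark gap, only the two cut corners show at (97,105) and (77,243) in the crop. One last measurement of the rear edge, then I'll hand in.

Run:
```python
from plan import *
from meas import fitline
d=np.load('pics/top8.npz'); f=cv2.cvtColor(d['color'],cv2.COLOR_RGB2GRAY).astype(np.float32)
P=lambda x,y:(205+x/3.5-.36,170+y/3.5-.36)
l=fitline(d,f,P(365,133),P(350,282),.014); g=w2g(l[0]/1000); print('rear edge guide',g,np.degrees(np.arctan2(l[1][1],l[1][0]))%180-166.1)
if g[0]>-94: print(ctrl.finish_job())
```

```text
rear edge guide [-91.9970642    0.96119908] -0.11480713
the job is handed in; nothing more can be done
None
```

I pushed the carrier along the channel until it was home against the end stop, then backed the arm away and handed the job in, about 15 s into the 45 s allowed. I used both fingers, half open, square on its rear face, and steered out the roughly 10 mm offset and 5° skew on the way in.

**Last checks**
- **Against the stop:** the arm stalled with about 9 N of push-back at the expected home position. The pictures show no gap between the nose and the stop.
- **Rear edge:** it measured x = −92.0 mm in the guide frame, against −90 mm when home, so at most about 2 mm short (limit 5 mm). The calibration is only good to about 2 mm.
- **Alignment:** the carrier is within about 0.1° of the channel and lies flat under the bridge.
- **Bystanders:** the sextant, protractor, weight and level show no change between the first and last top pictures.
- **Robot:** it touches nothing; I did not see it touch the bridge at any point.

**One disagreement:** the real fingertips sat about 30 mm above the reported tool point. Two camera views agreed on this, and a careful downward test found no contact at reported z = −9.5 mm. I set the pushing height from the pictures instead of the reported z.

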